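Empty a casting mould and pin it shut again

TASK

Get the casting mould ready for the next pour: first lift the finished yellow casting out of the lower half and stand it upright near the middle of the blue drying bat. Then lower the aluminium upper half over the two guide pins until it lies flush on the lower half, and push every red-knobbed locking pin from the wooden rack down through a pin hole of its own (any of the four) until its collar rests on the plate. Let go of everything and leave the paint tubes and the tape roll alone.

Things in the scene. Friction and masses are not known exactly. Their poses are not given: they have to be found in the camera images.
- mould_base_top (a point): Centre of the top face of the lower mould half, a dark steel block 220 x 130 x 36 mm fixed to the desk (x along the 220 side, z up). At its centre a round cavity, 74 mm across, 24 mm deep. Two brass guide pins, 12 mm thick, tips tapered, stand 32 mm above the top face at x = +-88, y = 0. Four sockets, 16 mm across, 24 mm deep, at x = +-55, y = +-40.
- upper_half_mid (a point): Upper mould half, loose: aluminium plate 210 x 120 x 18 mm, 0.35 kg; point 27 mm above its underside, at mid-plate; x along the 210 side, z up. Black bar grip on its middle: 60 mm (x) by 22 mm (y), from 18 to 54 mm above the underside. Guide holes 15 mm across at x = +-88, y = 0; pin holes 16 mm across at x = +-55, y = +-40. Fits either way round; flush, the guide pins show 14 mm above it.
- casting_mid (a point): Finished casting, half-way up (35 mm above its underside): yellow hard resin disc 66 mm across, 20 mm thick, with a round stub (sprue) 26 mm across and 50 mm tall on its middle; 0.12 kg. At the start it stands in the cavity of the lower half, underside 24 mm below the block's top face, so 46 mm of stub stand above the block. Grip the stub.
- bat: Round blue plastic drying bat, 124 mm across, 14 mm thick, 0.5 kg, loose, lying flat on the desk; origin at the centre of its underside, z up.
- hole_1 (a point): Pin hole 1 of 4 in the upper half, 16 mm across: centre of its mouth in the plate's top face (18 mm above the plate's underside), z up. It moves with the plate.
- hole_2 (a point): Pin hole 2 of 4 in the upper half, 16 mm across: centre of its mouth in the plate's top face (18 mm above the plate's underside), z up. It moves with the plate.
- hole_3 (a point): Pin hole 3 of 4 in the upper half, 16 mm across: centre of its mouth in the plate's top face (18 mm above the plate's underside), z up. It moves with the plate.
- hole_4 (a point): Pin hole 4 of 4 in the upper half, 16 mm across: centre of its mouth in the plate's top face (18 mm above the plate's underside), z up. It moves with the plate.
- pin_1_mid (a point): Locking pin 1 of 4 (some absent), half-way up its 80 mm, on the axis at the collar's underside: below, a 12 mm thick, 40 mm long steel shank (last 9 mm tapered); above, a collar 24 mm across, 5 mm thick, then a red round knob 20 mm across, 35 mm tall. 80 g, z up. Starts upright in a fixed wooden rack 125 x 125 x 45 mm (holes 75 mm apart), collar on its top. Home: this point is at a hole's mouth.
- pin_2_mid (a point): Locking pin 2 of 4 (some absent), half-way up its 80 mm, on the axis at the collar's underside: below, a 12 mm thick, 40 mm long steel shank (last 9 mm tapered); above, a collar 24 mm across, 5 mm thick, then a red round knob 20 mm across, 35 mm tall. 80 g, z up. Starts upright in a fixed wooden rack 125 x 125 x 45 mm (holes 75 mm apart), collar on its top. Home: this point is at a hole's mouth.
- pin_3_mid (a point): Locking pin 3 of 4 (some absent), half-way up its 80 mm, on the axis at the collar's underside: below, a 12 mm thick, 40 mm long steel shank (last 9 mm tapered); above, a collar 24 mm across, 5 mm thick, then a red round knob 20 mm across, 35 mm tall. 80 g, z up. Starts upright in a fixed wooden rack 125 x 125 x 45 mm (holes 75 mm apart), collar on its top. Home: this point is at a hole's mouth.
- pin_4_mid (a point): Locking pin 4 of 4 (some absent), half-way up its 80 mm, on the axis at the collar's underside: below, a 12 mm thick, 40 mm long steel shank (last 9 mm tapered); above, a collar 24 mm across, 5 mm thick, then a red round knob 20 mm across, 35 mm tall. 80 g, z up. Starts upright in a fixed wooden rack 125 x 125 x 45 mm (holes 75 mm apart), collar on its top. Home: this point is at a hole's mouth.
- orange_tube: Bystander, to be left alone: orange paint tube, 134 x 34 x 22 mm, lying on the desk; origin at the centre of its underside.
- tape: Bystander, to be left alone: roll of cream masking tape, 112 x 101 x 24 mm, lying on the desk; origin at the centre of its underside.
- red_tube: Bystander, to be left alone: white and red paint tube, 138 x 38 x 25 mm, lying on the desk; origin at the centre of its underside.

How it is judged:
By the outcome, as a careful person would: the job done as asked, in the order asked, and still so for the second after the job is handed in, with the robot touching nothing.
Of pin_1, pin_2, pin_3, pin_4 only 2 to 4 are there at a start; the rules pass over those that are not, and their reading is None.
At some moment in a run one of upper_half, bat may be knocked a few centimetres aside while the robot is not near it.
It also fails if it takes over 210 s, if anything falls off the work surface, if the arm or the gripper's body presses on something with over 40 N, if the wrist force passes 120 N, or if a joint passes its speed limit or range.

ROBOT

A 6-joint arm with a two-finger parallel gripper is mounted at the origin on the work surface; the furniture and walls round the work are solid. World frame = base frame: x ahead of the robot, y to its left, z up, the work surface at z = 0. Lengths are in m, angles in rad, forces in N, time in s.
With the tool pointing down it reaches from about 0.425 to 0.95 m from the base axis. Payload 14.7 kg.
Tool frame: the origin (TCP) lies midway between the tips of the shut fingers; the grasp point (between the pads) lies 19 mm behind it (ctrl.grip_depth is the distance from the TCP to the grasp point, in m); z points along the fingers, y is the direction in which the jaws open and shut (so a half turn about z gives the same grasp; the last joint's range is limited). The gripper opens to 85 mm and grips with 20 to 120 N. Pads are 22 mm wide; open, the fingers measure 114 mm over their backs; the gripper's body (76 mm by 85 mm) begins 54 mm behind the grasp point. The pads swing forward as they close: fully open they stand 13 mm farther back than shut.
Start: joints at [1.303, 0.48, 1.596, -0, 1.065, -0.047], TCP at [0.142, 0.634, 0.231] pointing down, gripper open.
Joint ranges: [-2.75, 2.75], [-0.82, 2.05], [0.23, 2.67], [-1.56, 4.7], [0.09, 2.69], [-2.92, 2.92]. Speed limits (rad/s): [1.89, 1.89, 2.39, 3.01, 3.01, 3.01].

INTERFACE

Orientations are given as a unit quaternion [w, x, y, z].
In Python, from bench import ctrl gives the robot as it stands. Calls block until the motion is done:
- ctrl.movep(position, orientation): joint-space move of the TCP to a pose.
- ctrl.servo_line(position, rate=0.15, attitude=None): straight line of the TCP; attitude=None keeps the orientation; rate is the mean speed in m/s.
- ctrl.set_joints(angles): joint-space move.
- ctrl.grip(opening): opening from 0.0 (shut) to 1.0 (fully open); the grip force is fixed at half the most; returns when the fingers have stopped.
- ctrl.dwell(seconds).
- ctrl.ik(position, orientation): joint angles nearest the present ones, or None.
- ctrl.grab_frame(name): name is "scene" or "top"; returns (picture, depth): 420x560x3 uint8, blue, green, red; 420x560 float32, m along the optical axis (not along the pixel's ray), 0 where there is no reading.
- ctrl.get_calibration(name): a dict with "vfov" (degrees; the focal length in pixels is half the picture's height over the tangent of half this angle, whatever the lens; pixels are square), "cx", "cy" (the principal point, pixels), "dist_coeffs" ([k1, k2, p1, p2, k3] as OpenCV has them; the pictures are not rectified), "rvec" (rotation vector, rad) and "tvec" (3), from world to camera coordinates, as OpenCV has them. Camera axes: x right, y down, z forward; pixel columns grow to the right and rows downward; lengths in m; the calibration is good to about 2 mm. A picture is of the moment at which its call begins. get_calibration takes no time and is no camera call.
A pose or a line that the arm cannot do raises ctrl.Unreachable and nothing moves.
- ctrl.close_job(): hands the job in, once; it reports no verdict.
Readings, each from a call of its own:
- ctrl.read_time(): time.
- ctrl.read_joint_positions(): joint angles.
- ctrl.read_joint_vel(): joint speeds.
- ctrl.read_tau(): joint torques, N m.
- ctrl.read_position(): TCP position.
- ctrl.read_tcp_rot(): TCP orientation.
- ctrl.read_force(): force on the tool from outside, world axes, zero at the start.
- ctrl.read_torque(): the same for the moment, N m.
- ctrl.read_grip_width(): opening from 0.0 (shut) to 1.0 (fully open).
Only numpy, scipy, OpenCV 4.12 (cv2) and the standard library are available. Lean on these libraries where they do the work, as an engineer would, in place of code of your own. Each camera call takes 0.05 s, during which the arm holds its last target.

## Working session

There is one attempt and no reset: what is moved stays moved. The work goes in short steps, each a Python script; the robot and the scene stay as the last script left them, time stands still between calls to the robot, and variables do not carry over. Pictures are saved under pics/ and viewed, and the job is handed in when it is done.

```bash
ls -la; mkdir -p pics
python3 - <<'E'
from bench import ctrl
import cv2,numpy as np
for n in("scene","top"):
    im,d=ctrl.grab_frame(n); cv2.imwrite(f"pics/{n}0.png",im); np.save(f"pics/{n}0.npy",d)
    print(n,ctrl.get_calibration(n),(d==0).mean())
print(ctrl.read_time(),ctrl.read_tcp_rot(),ctrl.grip_depth)
E
```

```text
total 12
drwxr-xr-x  3 agent agent 4096 Dec  7 14:02 .
drwxr-xr-x 23 root  root  4096 Dec  7 14:02 ..
drwxr-xr-x  2 agent agent 4096 Dec  7 14:02 pics
scene {'vfov': 47.52299910208887, 'cx': 283.4267579369607, 'cy': 217.88078133295622, 'dist_coeffs': array([-0.11140408,  0.        ,  0.        ,  0.        ,  0.        ]), 'rvec': array([ 2.19854559, -0.56059774,  0.24641823]), 'tvec': array([-0.42576842,  0.23839837,  0.95959788])} 0.05960884353741497
top {'vfov': 51.4111991858549, 'cx': 286.73880540824564, 'cy': 208.9901734200541, 'dist_coeffs': array([-0.00715281,  0.        ,  0.        ,  0.        ,  0.        ]), 'rvec': array([ 2.11289072, -2.12388003,  0.17040902]), 'tvec': array([0.07591875, 0.52295419, 1.11735827])} 0.0041964285714285714
0.1 [-8.37005076e-05  1.10176861e-01  9.93911860e-01 -5.15930019e-04] 0.0187
```

View pics/scene0.png

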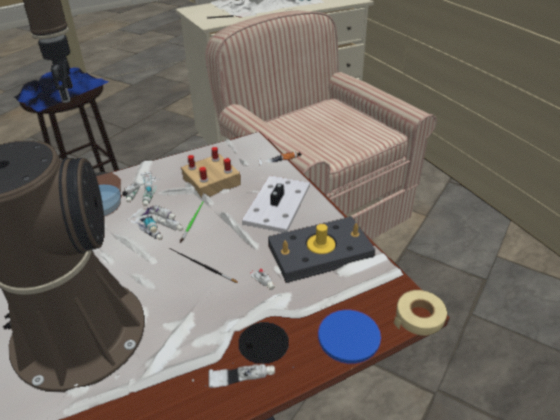

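View pics/top0.png

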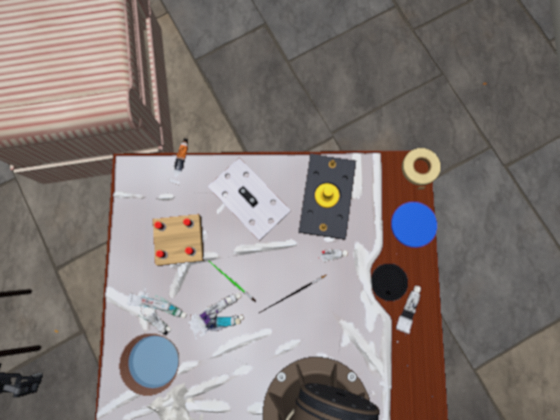

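The top view shows the plate at (250,198), the mould with the casting at (327,196), the rack with four red pins at (178,240), and the bat at (415,225). The gripper is clear of everything at the lower left. Next I'll enlarge this and measure.

```bash
cat > h.py <<'E'
import cv2,numpy as np
from bench import ctrl
C={}
for n in("scene","top"):
    c=ctrl.get_calibration(n); f=210/np.tan(np.radians(c["vfov"]/2))
    K=np.array([[f,0,c["cx"]],[0,f,c["cy"]],[0,0,1]]); R=cv2.Rodrigues(c["rvec"])[0]
    C[n]=(K,c["dist_coeffs"],R,c["tvec"],c["rvec"])
def rays(n,px):
    K,D,R,t,_=C[n]
    u=cv2.undistortPoints(np.asarray(px,float).reshape(-1,1,2),K,D).reshape(-1,2)
    d=np.c_[u,np.ones(len(u))]@R
    return -R.T@t,d
def plane(n,px,z):
    o,d=rays(n,px); return o+d*((z-o[2])/d[:,2])[:,None]
def dep(n,px,D):
    o,d=rays(n,px); p=np.asarray(px).round().astype(int).reshape(-1,2)
    return o+d*D[p[:,1],p[:,0]][:,None]
def proj(n,P):
    K,D,R,t,r=C[n]; return cv2.projectPoints(np.asarray(P,float).reshape(-1,1,3),r,t,K,D)[0].reshape(-1,2)
def cloud(n,D):
    yy,xx=np.mgrid[:420,:560]; o,d=rays(n,np.c_[xx.ravel(),yy.ravel()])
    return (o+d*D.reshape(-1,1)).reshape(420,560,3)
def tri(p1,p2):
    A=np.zeros((3,3));b=np.zeros(3)
    for n,p in(("scene",p1),("top",p2)):
        o,d=rays(n,[p]); d=d[0]/np.linalg.norm(d[0]); M=np.eye(3)-np.outer(d,d); A+=M;b+=M@o
    return np.linalg.solve(A,b)
def crop(im,x0,y0,x1,y1,s,name):
    cv2.imwrite(name,cv2.resize(im[y0:y1,x0:x1],None,fx=s,fy=s,interpolation=cv2.INTER_CUBIC))
def shots(tag):
    o={}
    for n in("scene","top"):
        o[n]=ctrl.grab_frame(n); cv2.imwrite(f"pics/{n}{tag}.png",o[n][0])
    return o
def blobs(mask,amin=8):
    n,l,s,c=cv2.connectedComponentsWithStats(mask.astype(np.uint8))
    return [(c[i],s[i,4],l==i) for i in range(1,n) if s[i,4]>=amin]
def hsv(im): return cv2.cvtColor(im,cv2.COLOR_BGR2HSV)
E
python3 - <<'E'
from h import *
t=cv2.imread("pics/top0.png");s=cv2.imread("pics/scene0.png")
crop(t,140,145,450,345,2.58,"pics/tc0.png"); crop(s,170,130,450,370,2.8,"pics/sc0.png")
D=np.load("pics/top0.npy");P=cloud("top",D)
h=hsv(t);H,S,V=h[...,0],h[...,1],h[...,2]
y=(H>20)&(H<33)&(S>180)&(V>120); b=(H>105)&(H<125)&(S>150)
r=((H<6)|(H>174))&(S>170)&(V>90)
for k,m in(("y",y),("b",b),("r",r)):
    for c,a,l in blobs(m,6):
        if not(140<c[0]<450 and 145<c[1]<345): continue
        Q=P[l]; print(k,c.round(1),a,np.median(Q,0).round(4),"zmin/max",Q[:,2].min().round(3),Q[:,2].max().round(3))
for px in[(230,300),(400,250),(150,300),(330,165),(345,220),(275,190),(265,220),(160,250),(200,255)]: print(px,dep("top",[px],D)[0].round(4))
E
```

```text
y [326.5 194.9] 426 [ 0.5608 -0.0328  0.0343] zmin/max 0.023 1.194
b [413.8 224.3] 1575 [ 0.485  -0.2715  0.0142] zmin/max -0.001 1.194
r [186.8 221.6] 37 [0.4848 0.3303 0.0856] zmin/max 0.077 0.09
r [157.9 224.7] 37 [0.4771 0.4052 0.0857] zmin/max 0.077 0.09
r [188.6 250.4] 40 [0.4109 0.3237 0.0849] zmin/max 0.073 0.088
r [159.6 253.5] 39 [0.4044 0.397  0.0852] zmin/max 0.074 1.194
(230, 300) [0.2854 0.2216 0.0404]
(400, 250) [ 0.4162 -0.2335  0.002 ]
(150, 300) [0.2859 0.4304 0.0422]
(330, 165) [ 0.6466 -0.0455  0.0388]
(345, 220) [ 0.4937 -0.0821  0.0404]
(275, 190) [0.585  0.1066 0.0066]
(265, 220) [0.4985 0.1332 0.0186]
(160, 250) [0.4121 0.3966 0.0865]
(200, 255) [0.402  0.3025 0.0455]
```

```bash
ls pics
```

```text
sc0.png
scene0.npy
scene0.png
tc0.png
top0.npy
top0.png
```

View pics/tc0.png

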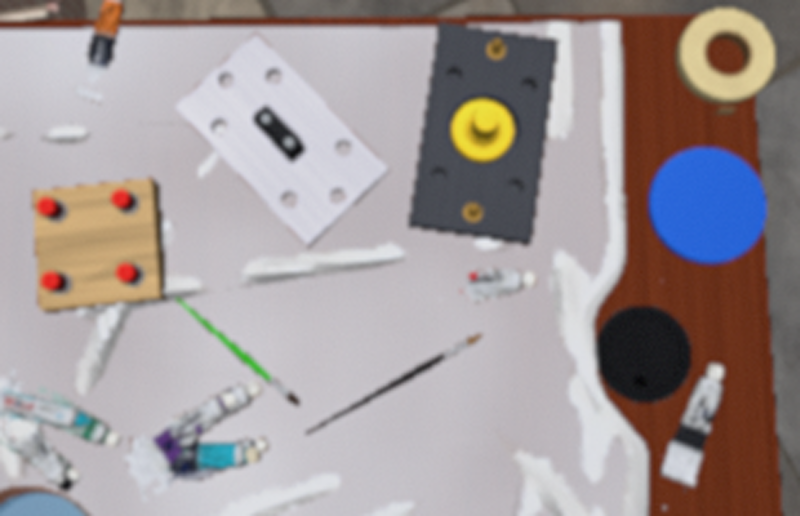

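View pics/sc0.png

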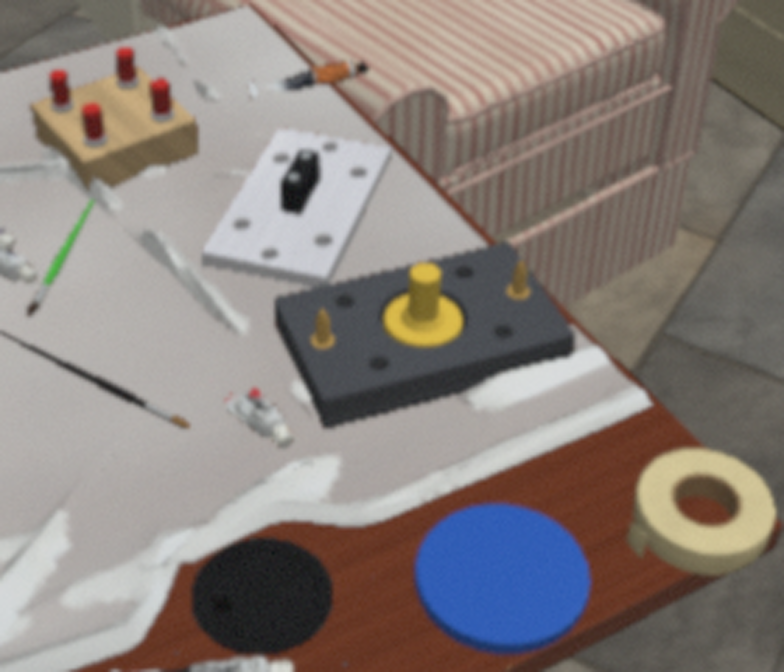

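The crops show four red pins standing in the rack, with the plate, mould, casting and bat all unobstructed. I'll measure their outlines now.

Run:
```python
from h import *
for n,box in(("top",(200,145,380,250)),("scene",(235,165,390,285))):
    im=cv2.imread(f"pics/{n}0.png").astype(int); x0,y0,x1,y1=box
    print(n,"cam",rays(n,[(0,0)])[0].round(3))
    br=im[...,0]-im[...,2]
    v=np.clip((br+30)*5,0,255).astype(np.uint8)
    crop(v,x0,y0,x1,y1,4,f"pics/{n}_br.png")
    pts=[(250,215),(225,195),(300,240),(230,230)] if n=="top" else [(300,190),(265,220),(240,190),(230,240)]
    for p in pts: print(p,im[p[1],p[0]])
```

```text
top cam [0.315 0.051 1.194]
(250, 215) [220 209 211]
(225, 195) [224 220 218]
(300, 240) [187 183 189]
(230, 230) [191 187 191]
scene cam [ 0.105 -0.728  0.786]
(300, 190) [175 169 170]
(265, 220) [126 126 125]
(240, 190) [162 166 172]
(230, 240) [172 174 178]
```

View pics/top_br.png

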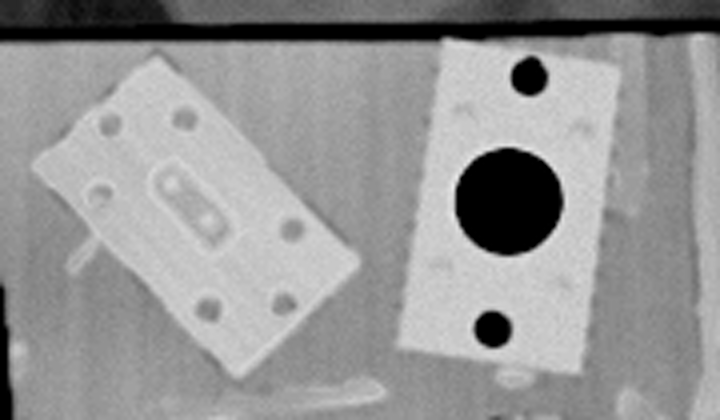

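View pics/scene_br.png

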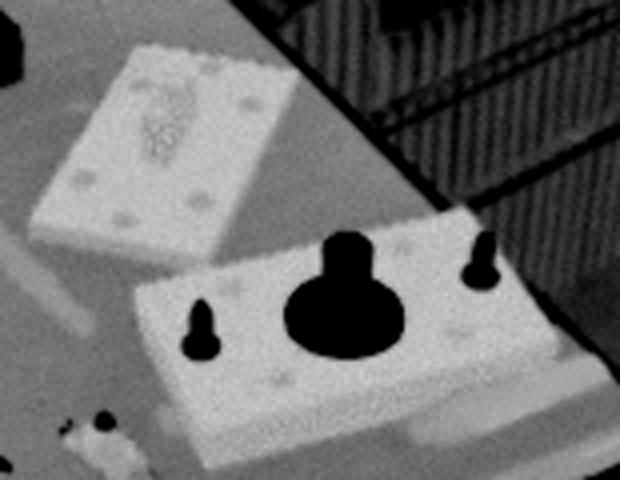

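```bash
cat >> h.py <<'E'
from scipy.optimize import least_squares
def rect_fit(views,L,W,zb,zt,init):
    """views: list (name, contour Nx2 px). pose x,y,th of an L x W box from its silhouette"""
    def resid(p,full=False):
        c,s=np.cos(p[2]),np.sin(p[2]); out=[]
        for n,px in views:
            o,_=rays(n,[(0,0)]); Rm=np.array([[c,s],[-s,c]])
            oc=Rm@(o[:2]-p[:2])
            hx,hy=L/2,W/2
            Q={z:(plane(n,px,z)[:,:2]-p[:2])@Rm.T for z in(zb,zt)}
            best=np.full(len(px),9.0)
            for ax,h,hh in((0,hx,hy),(1,hy,hx)):
                for sg in(1,-1):
                    z=zb if sg*oc[ax]>h else zt
                    q=Q[z]; e=sg*q[:,ax]-h
                    ok=(np.abs(q[:,1-ax])<hh-0.008)&(np.abs(e)<0.009)
                    best=np.where(ok&(np.abs(e)<np.abs(best)),e,best)
            best=np.where(best>1,0.0,best); out.append(best)
        return out if full else np.concatenate(out)
    r=least_squares(resid,init,x_scale=[.01,.01,.05],loss="soft_l1",f_scale=0.001,diff_step=1e-4)
    return r.x,[np.sqrt((e[e!=0]**2).mean()).round(5) for e in resid(r.x,True)],[int((e!=0).sum()) for e in resid(r.x,True)]
def contour(m):
    c=max(cv2.findContours(m.astype(np.uint8),cv2.RETR_EXTERNAL,cv2.CHAIN_APPROX_NONE)[0],key=cv2.contourArea)
    return c.reshape(-1,2).astype(float)
def up_contour(gray,thr,box,seed,k=4,inv=False):
    """sub-pixel outline: upsampled threshold, component containing the seed"""
    x0,y0,x1,y1=box; g=cv2.resize(gray[y0:y1,x0:x1].astype(np.float32),None,fx=k,fy=k,interpolation=cv2.INTER_LINEAR)
    g=cv2.GaussianBlur(g,(0,0),1.5*k/2)
    m=((g>thr)^inv).astype(np.uint8); m=cv2.morphologyEx(m,cv2.MORPH_OPEN,np.ones((5*k,5*k)))
    _,l=cv2.connectedComponents(m); sx,sy=int((seed[0]-x0)*k),int((seed[1]-y0)*k)
    c=contour(l==l[sy,sx]); return (c+0.5)/k-0.5+[x0,y0],m
def red_pins(im,n,z,box):
    h=hsv(im);H,S,V=h[...,0],h[...,1],h[...,2]
    m=((H<6)|(H>174))&(S>150)&(V>60); x0,y0,x1,y1=box; k=np.zeros_like(m);k[y0:y1,x0:x1]=m[y0:y1,x0:x1]
    return [plane(n,[c],z)[0] for c,a,l in blobs(k,12)]
def base_plate(ims):
    bt=ims["top"].astype(float);bs=ims["scene"].astype(float)
E
python3 - <<'E'
from h import *
ims={n:cv2.imread(f"pics/{n}0.png") for n in("top","scene")}
br={n:ims[n][...,0].astype(float)-ims[n][...,2] for n in ims}
for n in br: 
    b=cv2.GaussianBlur(br[n],(0,0),1)
    for p in ([(250,215),(300,240),(232,235),(310,220),(280,230)] if n=="top" else [(290,215),(265,250),(300,265),(240,190),(310,195)]): print(n,p,b[p[1],p[0]].round(1))
pl=[];
for n,thr,box,seed in(("top",3.5,(200,150,298,248),(250,215)),("scene",0.5,(235,165,320,240),(290,215))):
    c,m=up_contour(br[n],thr,box,seed); pl.append((n,c)); cv2.imwrite(f"pics/m_{n}.png",m*255)
Z=plane("top",[(250,198)],0.018)[0]
th=np.arctan2(*(plane("top",[(289,212)],.018)-plane("top",[(238,159)],.018))[0][[1,0]])
for t0 in(-2.4,-2.2,-2.0,-0.9,0.9,2.2):pass
for v in(pl,pl[:1],pl[1:]):
    a,b=plane("top",[(225,172),(275,224)],.018)[:,:2]; d=b-a
    print("plate",rect_fit(v,.21,.12,0,.018,[Z[0],Z[1],np.arctan2(d[1],d[0])]))
g={n:ims[n].max(2) for n in ims}
bl=[]
for n,box,seed in(("top",(293,150,365,248),(310,200)),("scene",(262,212,385,285),(285,250))):
    c,m=up_contour(g[n],115 if n=="top" else 90,box,seed,inv=True); bl.append((n,c)); cv2.imwrite(f"pics/mb_{n}.png",m*255)
a,b=plane("top",[(324,226),(332,165)],.036)[:,:2]; d=b-a
for v in(bl,bl[:1],bl[1:]): print("base",rect_fit(v,.22,.13,0,.036,[*(a+b)/2,np.arctan2(d[1],d[0])]))
print("pins top",np.array(red_pins(ims["top"],"top",.0675,(145,205,210,275))).round(4))
print("pins sc",np.array(red_pins(ims["scene"],"scene",.0675,(170,130,250,195))).round(4))
for n in ims:
    h=hsv(ims[n]);m=(h[...,0]>105)&(h[...,0]<125)&(h[...,1]>130); 
    k=np.zeros_like(m); x0,y0,x1,y1=(380,190,450,260) if n=="top" else (300,290,400,370); k[y0:y1,x0:x1]=m[y0:y1,x0:x1]
    e=cv2.fitEllipse(contour(k).astype(np.float32)); print("bat",n,e[0],plane(n,[e[0]],.008)[0].round(4))
E
```

```text
top (250, 215) 9.5
top (300, 240) -1.2
top (232, 235) 0.8
top (310, 220) 9.7
top (280, 230) -1.1
scene (290, 215) 7.5
scene (265, 250) -8.7
scene (300, 265) 8.1
scene (240, 190) -9.4
scene (310, 195) -6.2
plate (array([ 0.55992543,  0.17733451, -2.38379265]), [np.float64(0.00311), np.float64(0.00337)], [750, 520])
plate (array([ 0.56141799,  0.17862649, -2.38463354]), [np.float64(0.00301)], [749])
plate (array([ 0.55785459,  0.1770701 , -2.36852545]), [np.float64(0.00304)], [522])
base (array([ 0.56296215, -0.03862105, -0.1610384 ]), [np.float64(0.00357), np.float64(0.00617)], [939, 33])
base (array([ 0.56300857, -0.03785184, -0.17414109]), [np.float64(0.0035)], [941])
base (array([ 0.51985689, -0.32858106, -2.56285892]), [np.float64(nan)], [0])
pins top [[0.4874 0.3353 0.0675]
 [0.4797 0.4103 0.0675]
 [0.4127 0.3275 0.0675]
 [0.4047 0.4023 0.0675]]
pins sc [[0.479  0.4107 0.0675]
 [0.4045 0.4031 0.0675]
 [0.4871 0.3371 0.0675]
 [0.4129 0.3305 0.0675]]
bat top (413.857177734375, 224.23171997070312) [ 0.4858 -0.2733  0.008 ]
bat scene (348.9203796386719, 336.0407409667969) [ 0.4835 -0.275   0.008 ]h.py:59: RuntimeWarning: Mean of empty slice.
  return r.x,[np.sqrt((e[e!=0]**2).mean()).round(5) for e in resid(r.x,True)],[int((e!=0).sum()) for e in resid(r.x,True)]
  ret = ret.dtype.type(ret / rcount)
```

Run:
```python
from h import *
ims={n:cv2.imread(f"pics/{n}0.png") for n in("top","scene")}
out=[]
for n,box,s in(("top",(200,145,370,250),4),("scene",(235,165,390,285),4)):
    x0,y0,x1,y1=box
    big=cv2.resize(ims[n][y0:y1,x0:x1],None,fx=s,fy=s,interpolation=cv2.INTER_CUBIC)
    for (x,y,t),L,W,zt,cs in(((.5600,.1775,-2.3838),.21,.12,.018,(0,0,255)),((.563,-.0379,-.174),.22,.13,.036,(0,255,0))):
        for z in(0,zt):
            q=np.array([[L,W],[L,-W],[-L,-W],[-L,W]])/2@np.array([[np.cos(t),np.sin(t)],[-np.sin(t),np.cos(t)]])+[x,y]
            p=((proj(n,np.c_[q,np.full(4,z)])-[x0,y0]+.5)*s-.5).round().astype(int)
            cv2.polylines(big,[p],True,cs,1)
    cv2.imwrite(f"pics/ov_{n}.png",big)
```

```text
(no output)
```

View pics/ov_top.png

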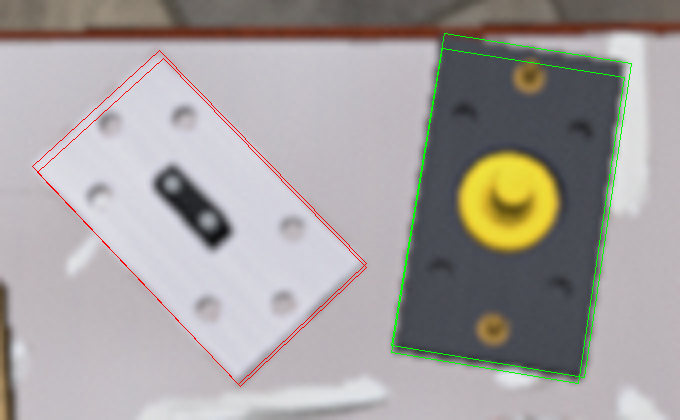

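View pics/ov_scene.png

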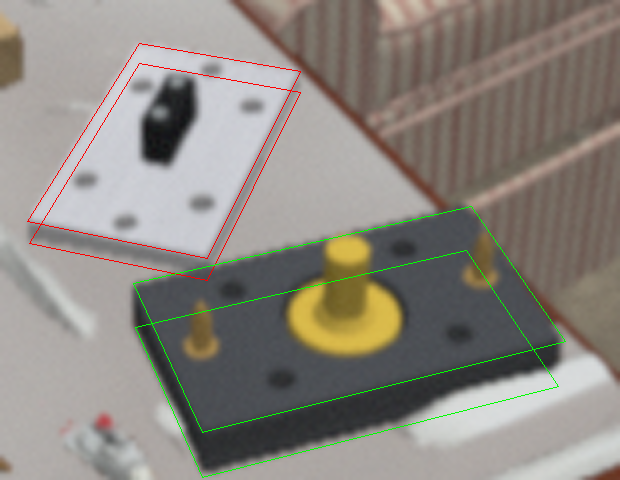

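```bash
cat >> h.py <<'E'
def dark_centroid(gray,p,r=7,frac=0.5):
    x,y=np.round(p).astype(int); g=gray[y-r:y+r+1,x-r:x+r+1].astype(float)
    bg=np.percentile(g,75); lo=g.min(); w=np.clip(bg-(bg-lo)*.25-g,0,None)
    m=(w>0).astype(np.uint8); _,l=cv2.connectedComponents(m); 
    i=l[np.unravel_index(np.argmax(w*np.exp(-(((np.mgrid[-r:r+1,-r:r+1])**2).sum(0))/(r*r))),w.shape)]
    w=w*(l==i); yy,xx=np.mgrid[-r:r+1,-r:r+1]
    return np.array([(w*xx).sum(),(w*yy).sum()])/w.sum()+[x,y]
def rigid2(model,pts):
    mc,pc=model.mean(0),pts.mean(0);A=model-mc;B=pts-pc
    th=np.arctan2((A[:,0]*B[:,1]-A[:,1]*B[:,0]).sum(),(A*B).sum())
    R=np.array([[np.cos(th),-np.sin(th)],[np.sin(th),np.cos(th)]]); t=pc-R@mc
    return t,th,pts-(model@R.T+t)
PINS=np.array([[55,40],[55,-40],[-55,-40],[-55,40]])/1000.
GUI=np.array([[88,0],[-88,0]])/1000.
E
python3 - <<'E'
from h import *
ims={n:cv2.imread(f"pics/{n}0.png") for n in("top","scene")}
def model2(p,M): 
    R=np.array([[np.cos(p[2]),-np.sin(p[2])],[np.sin(p[2]),np.cos(p[2])]]); return M@R.T+p[:2]
plate=[.56,.1775,-2.3838]; base=[.563,-.0379,-.174]
for n in ims:
    g=ims[n].min(2) 
    for nm,p,M,z in(("plate",plate,np.r_[PINS,GUI],.018),("base",base,PINS,.036)):
        q=model2(p,M); px=proj(n,np.c_[q,np.full(len(q),z)])
        c=np.array([dark_centroid(g,x,4) for x in px]); w=plane(n,c,z)[:,:2]
        t,th,e=rigid2(M,w); print(n,nm,t.round(4),th.round(4),"res mm",(e*1000).round(1).tolist())
    # gold
    h=hsv(ims[n]);m=(h[...,0]>8)&(h[...,0]<24)&(h[...,1]>110)
    k=np.zeros_like(m); x0,y0,x1,y1=(300,155,355,240) if n=="top" else (272,215,370,262); k[y0:y1,x0:x1]=m[y0:y1,x0:x1]
    for c,a,l in blobs(k,10):
        ys,xs=np.where(l); print(n,"gold",c.round(1),a,"x",xs.min(),xs.max(),"y",ys.min(),ys.max(),plane(n,[c],.045)[0].round(4))
E
```

```text
top plate [0.5637 0.1803] -2.3784 res mm [[0.1, -0.3], [-0.3, -0.1], [1.2, 0.5], [0.4, 0.0], [-0.8, -0.7], [-0.5, 0.6]]
top base [ 0.5672 -0.0375] -0.1598 res mm [[-0.3, 0.6], [-0.6, -0.2], [0.0, -1.3], [0.8, 1.0]]
top gold [332.  163.7] 41 x 329 335 y 160 167 [ 0.6485 -0.0505  0.045 ]
top gold [337.8 197. ] 17 x 334 339 y 189 205 [ 0.5556 -0.0639  0.045 ]
top gold [319.8 204.2] 14 x 315 326 y 199 207 [ 0.5363 -0.0153  0.045 ]
top gold [322.6 226.9] 38 x 320 326 y 224 230 [ 0.4748 -0.0218  0.045 ]
scene plate [0.5605 0.1762] -2.3907 res mm [[0.3, 1.5], [0.0, 1.2], [0.8, -8.5], [-0.4, 2.3], [0.0, 1.4], [-0.7, 2.1]]
scene base [ 0.5624 -0.0377] -0.1598 res mm [[0.0, -0.0], [-0.2, 0.1], [0.2, 0.1], [-0.1, -0.1]]
scene gold [320.5 240.6] 489 x 307 335 y 224 253 [ 0.5598 -0.0403  0.045 ]
scene gold [354.9 230.7] 50 x 352 358 y 224 235 [ 0.6497 -0.0501  0.045 ]
scene gold [284.9 248.4] 57 x 282 288 y 241 253 [ 0.4752 -0.0233  0.045 ]
```

```bash
cat >> h.py <<'E'
def quat(a): return [0.0,float(np.cos(a/2)),float(np.sin(a/2)),0.0]
def best_a(pos,a):
    """a or a+pi, whichever keeps joint 6 nearest 0"""
    r=[]
    for k in(0,np.pi,-np.pi):
        j=ctrl.ik(list(map(float,pos)),quat(a+k))
        if j is not None: r.append((abs(j[5]),a+k,j))
    r.sort(key=lambda t:t[0]); return r[0][1],r[0][2]
def st(m=""): print(m,"t%.1f"%ctrl.read_time(),np.round(ctrl.read_position(),4),"F",np.round(ctrl.read_force(),1),"w%.3f"%ctrl.read_grip_width())
E
python3 - <<'E'
from h import *
print("stub top",plane("scene",[(322,227.5)],.082),plane("top",[(328.2,191.2)],.082))
x,y=.5615,-.0372
a,j=best_a([x,y,.16],-.16); print(a,np.round(j,2))
ctrl.movep([x,y,.17],quat(a)); st("above")
shots("1")
E
```

```text
stub top [[ 0.56350869 -0.0383334   0.082     ]] [[ 0.56350864 -0.03568868  0.082     ]]
2.981592653589793 [-0.12  0.44  1.87 -0.    0.83 -1.53]
above t2.9 [ 0.5616 -0.0365  0.17  ] F [-0.   0.2  0.4] w1.003
```

Run:
```python
from h import *
st("before")
ctrl.servo_line([.563,-.037,.09],0.12); st()
ctrl.servo_line([.563,-.037,.043],0.06); st("down")
ctrl.grip(0.0); st("grip")
ctrl.servo_line([.563,-.037,.075],0.05); st("lift")
ctrl.servo_line([.563,-.037,.19],0.15); st("up")
ims=shots("2"); crop(ims["scene"][0],250,130,450,380,2.4,"pics/s2c.png")
```

```text
before t3.0 [ 0.5616 -0.0366  0.17  ] F [ 0.7 -0.5 -0.6] w0.999
 t3.8 [ 0.5634 -0.037   0.0904] F [0.4 0.5 0.3] w1.002
down t4.8 [ 0.5632 -0.037   0.0432] F [-0.1  0.3  0.5] w1.001
grip t5.3 [ 0.5631 -0.037   0.0433] F [-1.1  0.9  6.6] w0.291
lift t6.1 [ 0.5629 -0.037   0.0749] F [-0.4 -0.5 -1.9] w0.289
up t7.0 [ 0.5625 -0.0369  0.1892] F [-0.4 -1.1 -1. ] w0.289
```

View pics/s2c.png

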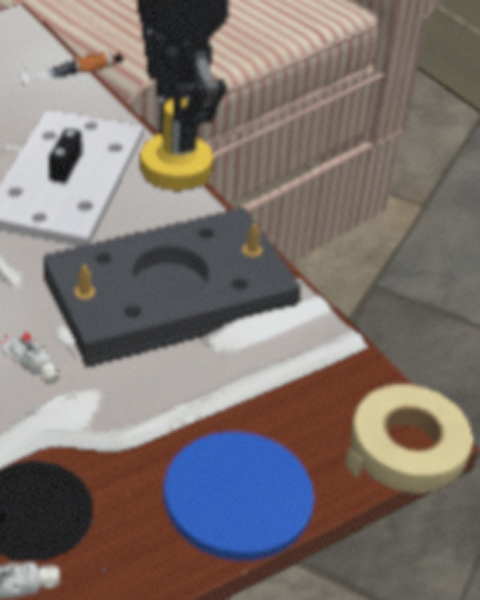

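View pics/top2.png

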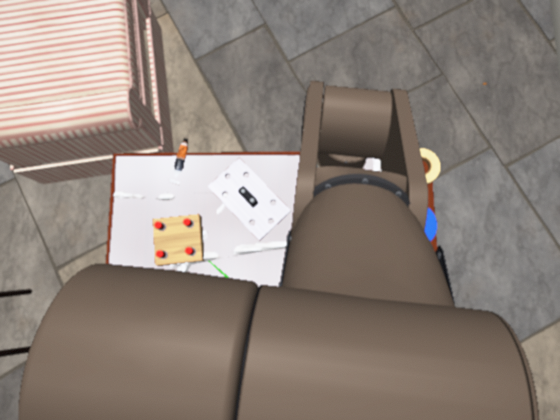

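Run:
```python
from h import *
im=cv2.imread("pics/scene2.png")
h=hsv(im);m=(h[...,0]>18)&(h[...,0]<34)&(h[...,1]>150);m[:183]=0;m[215:]=0;m[:,380:]=0
c=contour(m); e=cv2.fitEllipse(c.astype(np.float32)); 
lo,hi=c[:,0].min(),c[:,0].max(); print(e,lo,hi,plane("scene",[((lo+hi)/2,e[0][1])],.168).round(4))
im,_=ctrl.grab_frame("scene");h=hsv(im);m=(h[...,0]>105)&(h[...,0]<125)&(h[...,1]>130);m[:290]=0;m[:,:300]=0
e=cv2.fitEllipse(contour(m).astype(np.float32)); print("bat",e[0],plane("scene",[e[0]],.008)[0].round(4))
```

```text
((322.7831115722656, 196.642822265625), (22.798973083496094, 27.977088928222656), 100.58513641357422) 309.0 337.0 [[ 0.5637 -0.0362  0.168 ]]
bat (348.932373046875, 336.0329284667969) [ 0.4835 -0.275   0.008 ]
```

Scene view 2 shows the casting held level and centred under the tool at about (323,197) px. The bat hasn't moved (349,336). I'll place the casting on it.

Run:
```python
from h import *
x,y=.4845,-.2745
a,j=best_a([x,y,.17],-.16+0.0); print(a,np.round(j,2))
j0=ctrl.read_joint_positions(); 
ctrl.movep([x,y,.17],quat(a)); st("above bat")
im,_=ctrl.grab_frame("scene");h=hsv(im);m=(h[...,0]>105)&(h[...,0]<125)&(h[...,1]>130);m[:290]=0;m[:,:300]=0
cv2.imwrite("pics/scene3.png",im)
ctrl.servo_line([x,y,.06],0.12); st()
z=.050
while z>.043:
    ctrl.servo_line([x,y,z],0.03); F=np.array(ctrl.read_force()); st("z%.4f"%z)
    if F[2]>5: break
    z-=.001
ctrl.grip(0.5); st("open")
ctrl.servo_line([x,y,.12],0.1); ctrl.servo_line([x,y,.2],.2)
```

```text
-0.16 [-0.57  0.42  1.87 -0.    0.84  1.16]
above bat t9.6 [ 0.4846 -0.2743  0.17  ] F [ 0.  -0.4 -1.4] w0.285
 t10.7 [ 0.4849 -0.2747  0.0606] F [ 0.  -1.5 -1.2] w0.289
z0.0500 t11.2 [ 0.4844 -0.2744  0.0499] F [ 0.4 -0.2 -1.3] w0.292
z0.0490 t11.4 [ 0.4845 -0.2745  0.049 ] F [-0.5 -0.2 -1.5] w0.290
z0.0480 t11.7 [ 0.4845 -0.2745  0.048 ] F [-0.1  0.2 -1.3] w0.287
z0.0470 t11.9 [ 0.4845 -0.2745  0.0469] F [-0.  -1.2 -1.2] w0.289
z0.0460 t12.2 [ 0.4845 -0.2745  0.0459] F [ 0. -0. -1.] w0.288
z0.0450 t12.4 [ 0.4846 -0.2746  0.0453] F [-0.7  0.6  6.9] w0.289
open t12.7 [ 0.4845 -0.2745  0.045 ] F [-0.   0.5 -0.8] w0.498
```

```bash
cat >> h.py <<'E'
def model2(p,M): 
    R=np.array([[np.cos(p[2]),-np.sin(p[2])],[np.sin(p[2]),np.cos(p[2])]]); return M@R.T+p[:2]
def holes(n,im,p,M,z):
    g=im.min(2); px=proj(n,np.c_[model2(p,M),np.full(len(M),z)])
    c=np.array([dark_centroid(g,x,4) for x in px]); w=plane(n,c,z)[:,:2]
    t,th,e=rigid2(M,w); k=np.linalg.norm(e,axis=1)<.004
    t,th,e=rigid2(M[k],w[k]); return t.round(4),round(float(th),4),k.sum(),(e*1000).round(1).tolist()
E
python3 - <<'E'
from h import *
ctrl.set_joints([1.303,.48,1.596,0,1.065,-.047]); st()
o=shots("4"); ims={n:o[n][0] for n in o}
M=np.r_[PINS,GUI]; P=[.5603,.1775,-2.38]
for n in o: print(n,holes(n,ims[n],P,M,.018))
br={n:ims[n][...,0].astype(float)-ims[n][...,2] for n in ims}; pl=[]
for n,thr,box,seed in(("top",3.5,(200,150,298,248),(250,215)),("scene",0.,(235,165,320,240),(290,215))):
    c,m=up_contour(br[n],thr,box,seed); pl.append((n,c))
for v in(pl,pl[:1],pl[1:]): print("plate",rect_fit(v,.21,.12,0,.018,P))
# bar: black
for n,box in(("top",(236,184,262,212)),("scene",(268,180,290,210))):
    g=ims[n].max(2); m=g<90; k=np.zeros_like(m);x0,y0,x1,y1=box;k[y0:y1,x0:x1]=m[y0:y1,x0:x1]
    c=contour(k); r=cv2.minAreaRect(c.astype(np.float32)); print(n,"bar",r,plane(n,[r[0]],.036)[0].round(4))
crop(ims["scene"],230,130,450,380,2.4,"pics/s4c.png")
E
```

```text
t17.6 [0.1434 0.6342 0.2315] F [0.5 0.6 0.8] w0.500
scene (array([0.5603, 0.1779]), -2.3842, np.int64(5), [[0.1, -0.1], [0.2, -0.1], [-0.1, 0.1], [-0.1, 0.1], [-0.0, -0.1]])
top (array([0.5638, 0.1803]), -2.378, np.int64(6), [[0.1, -0.3], [-0.3, -0.1], [1.2, 0.5], [0.4, 0.0], [-0.8, -0.7], [-0.6, 0.5]])
plate (array([ 0.56029095,  0.17750108, -2.37999082]), [np.float64(0.0031), np.float64(0.00321)], [754, 521])
plate (array([ 0.5616045 ,  0.17806509, -2.37242893]), [np.float64(0.00306)], [748])
plate (array([ 0.56020456,  0.17708491, -2.38313472]), [np.float64(0.00327)], [521])
top bar ((247.75003051757812, 196.25001525878906), (21.21320343017578, 6.363961219787598), 45.0) [0.5615 0.1793 0.036 ]
scene bar ((276.5, 194.50001525878906), (10.285913467407227, 21.913469314575195), 26.56505012512207) [0.5594 0.1795 0.036 ]
```

View pics/s4c.png

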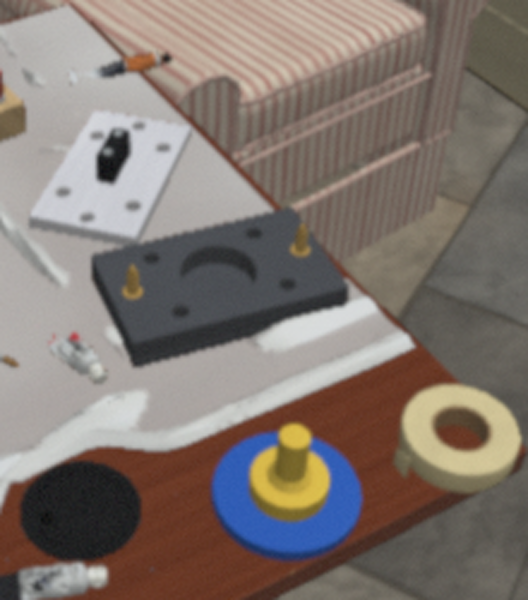

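Run:
```python
from h import *
x,y=.5603,.1779
for k in(0,np.pi):
    for q,p in((quat(-2.384+k),[x,y,.15]),(quat(-2.384+k-.9176),[.5624,-.0377,.15])):
        j=ctrl.ik(p,q); print(k,np.round(j,2) if j is not None else None)
a,_=best_a([x,y,.15],-2.384)
ctrl.movep([x,y,.15],quat(a)); ctrl.grip(0.9); st("above",)
im,_=ctrl.grab_frame("scene");cv2.imwrite("pics/scene5.png",im); print(holes("scene",im,[x,y,-2.384],np.r_[PINS,GUI],.018))
```

```text
0 [ 0.26  0.49  1.82 -0.    0.83 -2.07]
0 [-0.12  0.46  1.88 -0.    0.81 -1.53]
3.141592653589793 [ 0.26  0.49  1.82 -0.    0.83  1.07]
3.141592653589793 [-0.12  0.46  1.88 -0.    0.81  1.61]
above t20.4 [0.5603 0.178  0.15  ] F [-0.2 -0.3  0.4] w0.901
(array([0.5602, 0.178 ]), -2.3838, np.int64(5), [[0.1, -0.1], [0.2, -0.0], [-0.1, 0.1], [-0.1, 0.1], [-0.0, -0.1]])
```

View pics/scene5.png

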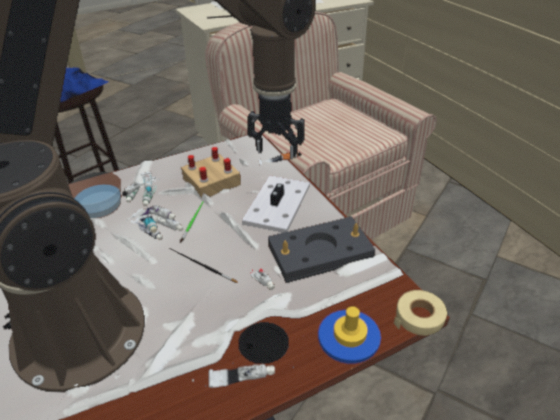

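Run:
```python
from h import *
x,y=.5603,.1779
ctrl.servo_line([x,y,.07],.12); ctrl.servo_line([x,y,.0235],.04); st("down")
ctrl.grip(0.0); st("grip"); ctrl.dwell(.2)
ctrl.servo_line([x,y,.05],.04); st("lift"); 
im,_=ctrl.grab_frame("scene");print("lift holes",holes("scene",im,[x,y,-2.384],np.r_[PINS,GUI],.0445))
ctrl.servo_line([x,y,.16],.12); st("up")
q=ctrl.read_tcp_rot(); print(q, 2*np.arctan2(q[2],q[1]))
im,_=ctrl.grab_frame("scene");cv2.imwrite("pics/scene6.png",im);crop(im,200,80,420,290,3,"pics/s6c.png")
```

```text
down t22.5 [0.5605 0.1779 0.0237] F [0.6 0.1 0.5] w0.896
grip t23.1 [0.5603 0.1779 0.0237] F [-1.5  0.2  5.4] w0.245
lift t24.1 [0.5602 0.1779 0.05  ] F [-0.4 -0.3 -3.1] w0.246
lift holes (array([0.5607, 0.1768]), -2.3836, np.int64(4), [[0.0, -0.2], [0.1, 0.0], [-0.1, 0.1], [-0.1, 0.1]])
up t25.2 [0.5598 0.1777 0.1593] F [-0.9 -0.1 -4.2] w0.247
[-6.70117758e-05  9.29115720e-01  3.69788615e-01 -5.95470392e-04] 0.7575631399978925
```

View pics/s6c.png

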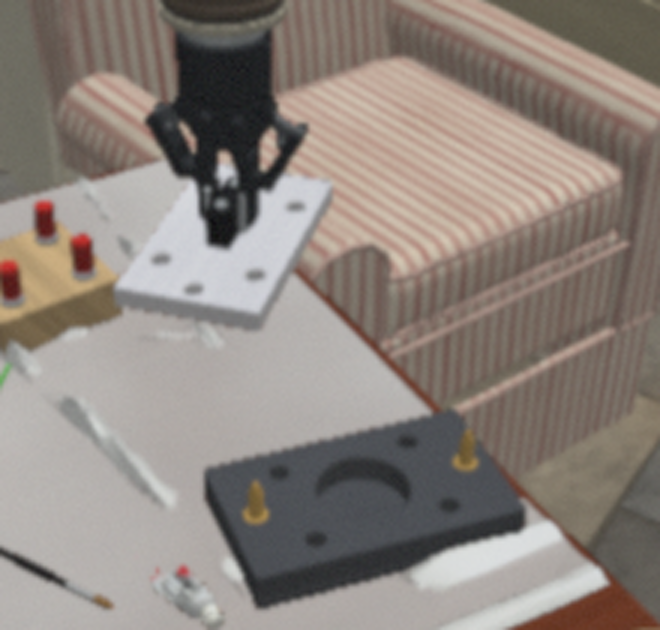

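Run:
```python
from h import *
x,y,a=.5624,-.0377,-.1598
ctrl.movep([x,y,.16],quat(a)); st("over")
ctrl.servo_line([x,y,.112],.08); ctrl.dwell(.3); st("hover")
p=ctrl.read_position(); q=ctrl.read_tcp_rot(); print(2*np.arctan2(q[2],q[1]),q)
im,_=ctrl.grab_frame("scene");cv2.imwrite("pics/scene7.png",im);crop(im,240,100,420,290,3,"pics/s7c.png")
z=p[2]-.0235+.018
print(holes("scene",im,[x,y,a+np.pi],np.r_[PINS,GUI],z))
```

```text
over t26.1 [ 0.5623 -0.0376  0.1597] F [-0.8  0.  -4.2] w0.245
hover t27.2 [ 0.5626 -0.0378  0.1124] F [-0.3  0.4 -4.1] w0.249
-0.1598965525957646 [ 8.98501578e-06  9.96805772e-01 -7.98631303e-02  3.63750025e-04]
(array([ 0.5625, -0.0387]), 2.9917, np.int64(6), [[0.4, 0.1], [1.0, -0.2], [-2.5, 2.5], [0.1, -1.1], [0.5, 0.2], [0.5, -1.6]])
```

View pics/s7c.png

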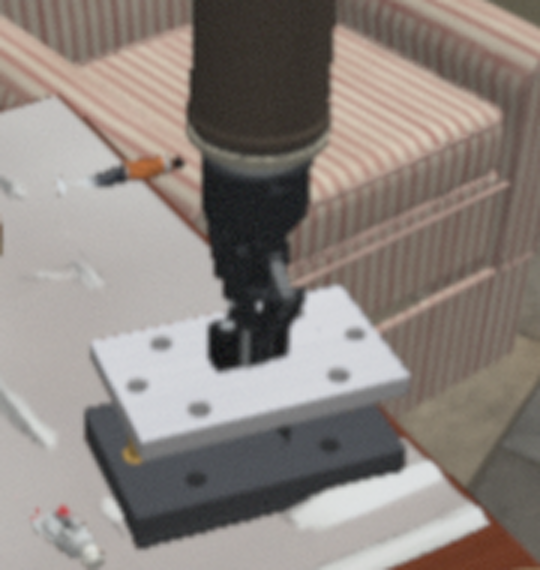

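Run:
```python
from h import *
x,y=.5624,-.0377
for z in(.095,.09,.086,.082,.078,.074,.070,.066,.063,.061,.060):
    ctrl.servo_line([x,y,z],.03); F=ctrl.read_force(); st("z%.3f"%z); print("  T",np.round(ctrl.read_torque(),2))
    if F[2]>8 or np.hypot(F[0],F[1])>15: break
```

```text
z0.095 t27.9 [ 0.5624 -0.0377  0.095 ] F [ 0.2 -0.5 -3.2] w0.245
  T [ 0.04 -0.02  0.04]
z0.090 t28.2 [ 0.5623 -0.0377  0.0898] F [-0.9 -0.  -4. ] w0.251
  T [ 0.01 -0.01 -0.06]
z0.086 t28.5 [ 0.5622 -0.0377  0.0858] F [ 0.1  0.3 -3.9] w0.247
  T [ 0.    0.02 -0.02]
z0.082 t28.8 [ 0.5622 -0.0377  0.0817] F [-0.7  0.7 -4.1] w0.245
  T [ 0.01  0.03 -0.  ]
z0.078 t29.1 [ 0.5622 -0.0377  0.0778] F [ 0.1 -0.  -3.1] w0.248
  T [-0.01 -0.    0.02]
z0.074 t29.4 [ 0.5622 -0.0377  0.0738] F [-0.2 -0.3 -3.5] w0.243
  T [-0.04  0.03  0.03]
z0.070 t29.7 [ 0.5622 -0.0377  0.0698] F [ 0.1  0.2 -3.7] w0.245
  T [0.01 0.06 0.04]
z0.066 t29.9 [ 0.5622 -0.0377  0.0658] F [-0.1  0.1 -3.9] w0.247
  T [0.   0.05 0.02]
z0.063 t30.2 [ 0.5622 -0.0376  0.0628] F [ 0.3 -0.5 -4.3] w0.250
  T [-0.01 -0.03  0.01]
z0.061 t30.4 [ 0.5623 -0.0377  0.0609] F [-0.7  0.2 -3.7] w0.247
  T [ 0.01  0.01 -0.01]
z0.060 t30.7 [ 0.5624 -0.0377  0.06  ] F [ 0.7  0.1 -3.8] w0.247
  T [-0.   -0.01  0.04]
```

Perfectly free fit. I'll touch down, release and look.

Run:
```python
from h import *
x,y=.5624,-.0377
z=.0595
while z>.057:
    ctrl.servo_line([x,y,z],.02); F=ctrl.read_force(); st("z%.4f"%z)
    if F[2]>6: break
    z-=.0005
ctrl.grip(0.9); st("open")
ctrl.servo_line([x,y,.12],.1);ctrl.servo_line([x,y,.2],.2)
ctrl.set_joints([1.0,.3,1.596,0,1.245,-.047]); st()
o=shots("8"); im=o["scene"][0]
crop(im,240,180,420,370,3,"pics/s8c.png")
print(holes("scene",im,[x,y,-.16],np.r_[PINS],.054)); print(holes("top",o["top"][0],[x,y,-.16],np.r_[PINS],.054))
for n,b in(("top",(145,205,210,275)),("scene",(170,130,250,195))): print(n,np.round(red_pins(o[n][0],n,.0675,b),4)[:,:2].tolist())
```

```text
z0.0595 t30.9 [ 0.5625 -0.0377  0.0598] F [-2.   0.7  2.7] w0.248
z0.0590 t31.2 [ 0.5625 -0.0377  0.0597] F [-5.5  0.9 14.2] w0.249
open t31.8 [ 0.5624 -0.0377  0.0589] F [0.5 0.4 0.2] w0.905
 t35.3 [0.2927 0.5106 0.3428] F [-0.1  0.3 -0.9] w0.897
(array([ 0.5632, -0.0389]), -0.16, np.int64(3), [[-0.1, 0.0], [0.1, -0.1], [-0.0, 0.1]])
(array([ 0.564 , -0.0373]), -0.1583, np.int64(4), [[-0.1, -0.0], [-0.3, 0.1], [0.3, 0.1], [0.2, -0.2]])
top [[0.4874, 0.3353], [0.4797, 0.4103], [0.4127, 0.3275], [0.4047, 0.4026]]
scene [[0.479, 0.4107], [0.4044, 0.4031], [0.4874, 0.3376], [0.4126, 0.3302]]
```

View pics/s8c.png

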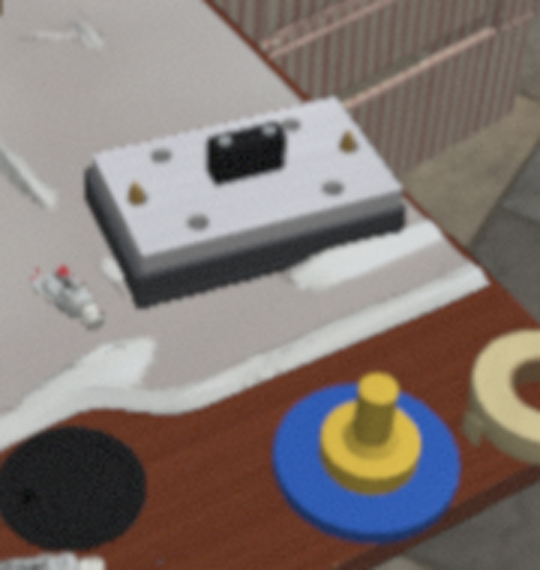

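View pics/top8.png

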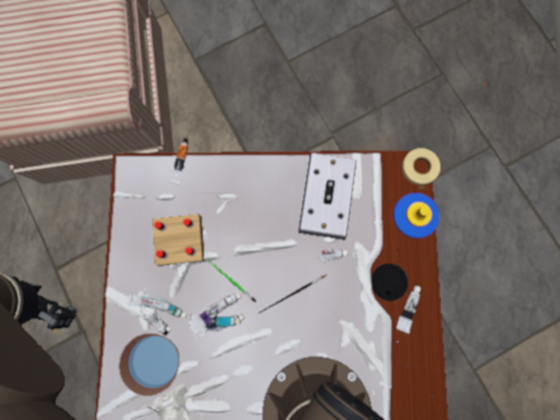

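The bat, with the casting still standing centred on it, was knocked a couple of cm (top view: centre now about (417,215)), but it is still on the table. The plate is flush, with the pin stubs showing at (325,162) and (323,226) px. Next is the first pin.

```bash
cat >> h.py <<'E'
RACK=np.array([[.4874,.3362],[.4793,.4105],[.4126,.3287],[.4045,.4028]])
PL=[.5625,-.0377,-.1598]
HOLES=model2(PL,PINS)
def take(i,ar=.108):
    x,y=RACK[i]; a,j=best_a([x,y,.2],ar); print(np.round(j,2))
    ctrl.movep([x,y,.2],quat(a)); ctrl.grip(.5)
    ctrl.servo_line([x,y,.11],.15); ctrl.servo_line([x,y,.054],.05); st("down")
    ctrl.grip(0.0); st("grip"); ctrl.dwell(.2); F=ctrl.read_force(); print("settled",np.round(F,1))
    ctrl.servo_line([x,y,.12],.06); st("lifting"); ctrl.servo_line([x,y,.2],.15); st("up"); return a
E
python3 - <<'E'
from h import *
print(HOLES.round(4).tolist())
take(0)
x,y=HOLES[0]; 
for ah in(-.16,):
    a,j=best_a([x,y,.18],ah); print(a,np.round(j,2))
ctrl.movep([x,y,.18],quat(a)); ctrl.servo_line([x,y,.112],.1); ctrl.dwell(.3); st("hover")
o=shots("9"); crop(o["scene"][0],280,120,400,260,5,"pics/s9c.png")
E
```

```text
[[0.6232, -0.007], [0.6104, -0.0859], [0.5018, -0.0684], [0.5146, 0.0105]]
[ 0.55  0.43  1.77 -0.    0.94 -1.13]
down t39.0 [0.4876 0.3363 0.0543] F [-0.4 -1.1  0.2] w0.498
grip t39.4 [0.4876 0.3356 0.0544] F [ 1.6 -7.3  5.5] w0.217
settled [ 1.3 -7.6  6.9]
lifting t40.8 [0.4872 0.3361 0.1196] F [ 0.2 -0.4 -0.8] w0.215
up t41.5 [0.487  0.3359 0.1993] F [-0.1  0.5  0. ] w0.216
2.981592653589793 [-0.06  0.5   1.71 -0.    0.93 -1.47]
hover t44.0 [ 0.6234 -0.007   0.1125] F [-0.4 -0.1 -1. ] w0.214
```

View pics/s9c.png

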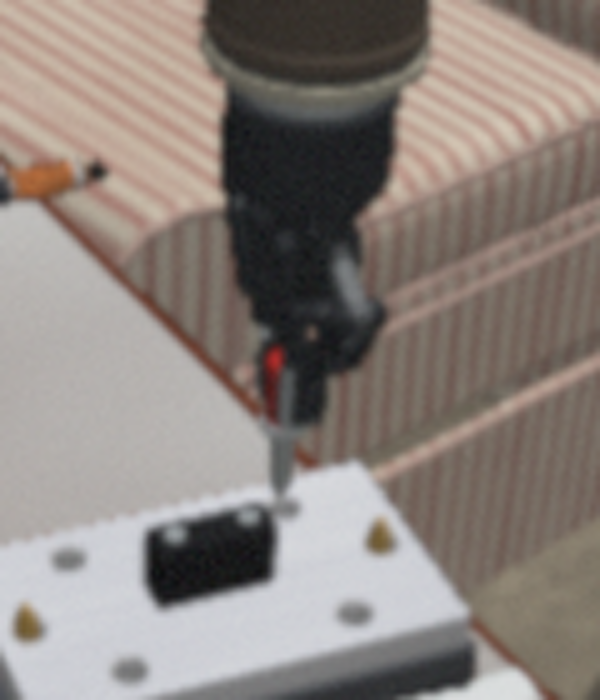

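Run:
```python
from h import *
x,y=HOLES[0]
p=proj("scene",[[x,y,.054],[x,y,.0635],[x,y,.1035]]); print(((p-[280,120]+.5)*5-.5).round(0))
p=proj("scene",[[x,y,.054],[x+.01,y,.054],[x,y+.01,.054]]); print(((p-p[0])*5).round(1))
ctrl.servo_line([x,y,.104],.03); st()
z=.102
while z>=.062:
    ctrl.servo_line([x,y,z],.03); F=ctrl.read_force(); st("z%.3f"%z)
    if F[2]>5 or np.hypot(F[0],F[1])>12: break
    z-=.002 if z>.085 else .005
```

```text
[[281. 507.]
 [282. 492.]
 [287. 426.]]
[[  0.    0. ]
 [ 17.4  -6.5]
 [-11.3 -11.5]]
 t44.5 [ 0.623  -0.0069  0.1036] F [ 0.  -0.1 -1.2] w0.212
z0.102 t44.8 [ 0.6231 -0.007   0.1019] F [-0.5  0.5 -0.4] w0.218
z0.100 t45.0 [ 0.6231 -0.007   0.0999] F [ 0.3  0.2 -0.5] w0.218
z0.098 t45.3 [ 0.6231 -0.007   0.0979] F [-0.9  0.2 -0.5] w0.217
z0.096 t45.5 [ 0.6232 -0.0069  0.0959] F [ 1.2 -0.4 -0.9] w0.215
z0.094 t45.8 [ 0.6233 -0.007   0.0939] F [ 1.4  0.4 -1.1] w0.212
z0.092 t46.0 [ 0.6232 -0.007   0.0919] F [ 1.5  0.4 -1.6] w0.214
z0.090 t46.3 [ 0.6231 -0.0069  0.0899] F [ 0.9  0.3 -2.4] w0.215
z0.088 t46.5 [ 0.6231 -0.0069  0.0878] F [ 1.2  0.1 -1.1] w0.217
z0.086 t46.8 [ 0.6231 -0.0069  0.0858] F [ 1.2 -0.5 -1.6] w0.216
z0.084 t47.0 [ 0.6231 -0.0069  0.0838] F [ 1.3 -0.1 -1.1] w0.219
z0.079 t47.3 [ 0.623  -0.0069  0.0787] F [ 0.6  1.4 -0.6] w0.214
z0.074 t47.6 [ 0.6232 -0.0069  0.0738] F [ 2.7  0.8 -2. ] w0.215
z0.069 t48.0 [ 0.6232 -0.0069  0.0688] F [ 1.8  0.8 -1.8] w0.214
z0.064 t48.3 [ 0.6232 -0.007   0.0638] F [ 2.9  0.6 -2.2] w0.217
```

```bash
cat >> h.py <<'E'
RACK=RACK+[-.001,-.0009]
def seat(x,y,z=.0625):
    while z>.058:
        ctrl.servo_line([x,y,z],.02); F=ctrl.read_force(); st("seat z%.4f"%z)
        if F[2]>6: break
        z-=.0007
    ctrl.grip(.5); ctrl.dwell(.1); st("open")
    ctrl.servo_line([x,y,.11],.1); ctrl.servo_line([x,y,.2],.2)
def insert(i):
    x,y=HOLES[i]; a,j=best_a([x,y,.18],-.16)
    ctrl.movep([x,y,.19],quat(a)); ctrl.servo_line([x,y,.106],.1); ctrl.dwell(.2); st("hover")
    z=.102
    while z>=.063:
        ctrl.servo_line([x,y,z],.03); F=ctrl.read_force()
        if F[2]>5 or np.hypot(F[0],F[1])>12: st("STOP z%.3f"%z); return False
        if abs(z-.09)<1e-6 or z<.07: st("z%.3f"%z)
        z-=.004 if z>.085 else .005
    seat(x,y); return True
E
python3 - <<'E'
from h import *
seat(*HOLES[0])
o=shots("10"); crop(o["scene"][0],240,120,420,270,4,"pics/s10c.png")
take(1)
E
```

```text
seat z0.0625 t48.5 [ 0.6235 -0.007   0.0633] F [-0.3  0.5 11.6] w0.214
open t49.0 [ 0.6229 -0.007   0.0623] F [ 0.6 -0.6  0.5] w0.499
[ 0.66  0.48  1.68 -0.    0.98 -1.02]
down t54.2 [0.4785 0.4098 0.0543] F [-0.3 -0.8  0. ] w0.501
grip t54.5 [0.4785 0.4095 0.0544] F [ 0.  -2.7  6.2] w0.213
settled [ 0.2 -3.5  5.4]
lifting t56.0 [0.4781 0.4094 0.1195] F [-0.7  0.7 -1.2] w0.215
up t56.6 [0.4779 0.4093 0.1993] F [-0.7 -1.1 -1.3] w0.213
```

View pics/s10c.png

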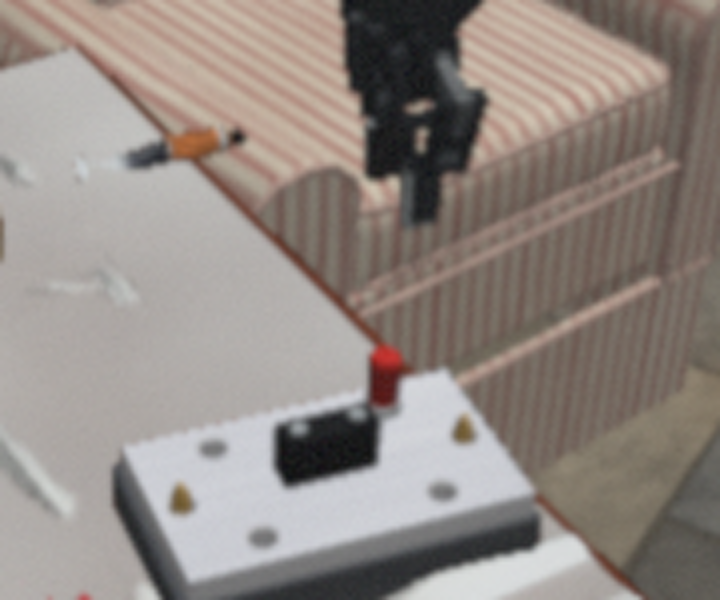

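Pin 1 is seated with its collar on the plate at about (385,405) in the crop. Pin 2 is in the gripper.

Run:
```python
from h import *
if insert(1):
    take(2); print(insert(2))
```

```text
hover t60.1 [ 0.6108 -0.086   0.1066] F [-0.3  0.  -0.5] w0.213
z0.090 t61.2 [ 0.6103 -0.0859  0.0898] F [-0.4  0.4 -0.4] w0.214
z0.067 t62.8 [ 0.6103 -0.0859  0.0668] F [-1.  -0.2 -0.3] w0.216
seat z0.0625 t63.1 [ 0.6108 -0.086   0.0633] F [-3.1  1.2 15.5] w0.217
open t63.6 [ 0.6104 -0.086   0.0624] F [-0.   0.4  0.3] w0.499
[ 0.61  0.35  1.91 -0.    0.88 -1.06]
down t69.4 [0.4117 0.3279 0.0543] F [-0.9  0.3  0.3] w0.501
grip t69.7 [0.4118 0.3275 0.0544] F [ 0.6 -4.5  5.8] w0.217
settled [ 1.3 -5.4  6.1]
lifting t71.1 [0.4114 0.3277 0.1196] F [ 0.8  0.5 -0.1] w0.211
up t71.8 [0.4113 0.3275 0.1993] F [-0.7  0.6 -0.9] w0.215
hover t75.3 [ 0.5022 -0.0685  0.1065] F [-0.1 -0.1 -0.6] w0.217
z0.090 t76.5 [ 0.5017 -0.0684  0.0898] F [-0.5  0.2 -0.4] w0.218
z0.067 t78.0 [ 0.5019 -0.0684  0.0668] F [-0.5 -0.  -0.6] w0.219
seat z0.0625 t78.3 [ 0.5023 -0.0685  0.0629] F [-1.7 -0.2 10.2] w0.215
open t78.8 [ 0.5019 -0.0685  0.0624] F [-0.2  0.6  0.5] w0.498
True
```

Run:
```python
from h import *
take(3); print(insert(3))
ctrl.set_joints([1.303,.48,1.596,0,1.065,-.047]); st()
o=shots("11"); crop(o["scene"][0],240,180,440,370,3,"pics/s11c.png"); crop(o["top"][0],140,145,450,345,2.58,"pics/t11c.png")
for n,b in(("top",(290,150,365,240)),("scene",(262,190,390,290))):
    Q=np.array(red_pins(o[n][0],n,.0765,b)); print(n,(Q[:,:2]).round(4).tolist())
print(HOLES.round(4).tolist())
for n in o:
    im=o[n][0];h=hsv(im);m=(h[...,0]>105)&(h[...,0]<125)&(h[...,1]>130);
    k=np.zeros_like(m); x0,y0,x1,y1=(380,180,450,260) if n=="top" else (300,280,420,370); k[y0:y1,x0:x1]=m[y0:y1,x0:x1]
    e=cv2.fitEllipse(cv2.convexHull(contour(k).astype(np.float32))); print("bat",n,np.round(e[0],1),plane(n,[e[0]],.008)[0].round(4))
    m=(h[...,0]>18)&(h[...,0]<34)&(h[...,1]>150); k=np.zeros_like(m);k[y0:y1,x0:x1]=m[y0:y1,x0:x1]; P=cloud(n,o[n][1]); Q=P[k]
    print("yellow",Q[:,2].max(),np.median(Q[(Q[:,2]>.028)&(Q[:,2]<.04)],0),np.median(Q[(Q[:,2]>.078)&(Q[:,2]<.09)],0))
```

```text
[ 0.73  0.4   1.82 -0.    0.92 -0.95]
down t84.5 [0.4037 0.4021 0.0543] F [ 0.5 -0.3  0.1] w0.500
grip t84.8 [0.4036 0.4018 0.0544] F [-0.1 -2.6  5.8] w0.213
settled [ 1.  -3.2  4.9]
lifting t86.3 [0.4033 0.4017 0.1196] F [ 0.3  0.5 -0.6] w0.216
up t87.0 [0.4032 0.4016 0.1993] F [-0.4 -0.3 -1.3] w0.213
hover t89.7 [0.5149 0.0105 0.1065] F [-0.4 -0.2 -1.4] w0.215
z0.090 t90.8 [0.5144 0.0106 0.0898] F [-0.5  0.3 -0.4] w0.214
z0.067 t92.3 [0.5144 0.0105 0.0668] F [-0.3  0.7 -0.9] w0.218
seat z0.0625 t92.7 [0.515  0.0105 0.0633] F [-4.2 -1.3 21. ] w0.215
open t93.1 [0.5145 0.0105 0.0623] F [0.3 0.6 0.7] w0.500
True
 t96.9 [0.1436 0.6341 0.2315] F [0.7 0.3 0.6] w0.501
top [[0.623, -0.0066], [0.6143, -0.0866], [0.5162, 0.0106], [0.5052, -0.0689]]
scene [[0.6248, -0.0025], [0.5153, 0.0124], [0.6142, -0.0833], [0.5054, -0.0657]]
[[0.6232, -0.007], [0.6104, -0.0859], [0.5018, -0.0684], [0.5146, 0.0105]]
bat scene [361.6 333.9] [ 0.5086 -0.283   0.008 ]
yellow 0.7864374261759491 [ 0.49897936 -0.29383472  0.03451168] [ 0.50746741 -0.28468099  0.08318485]
bat top [416.1 215.2] [ 0.5108 -0.2809  0.008 ]
yellow 1.1941605029750513 [ 0.50394943 -0.27227146  0.03447501] [ 0.51130797 -0.28102719  0.08372046]
```

View pics/s11c.png

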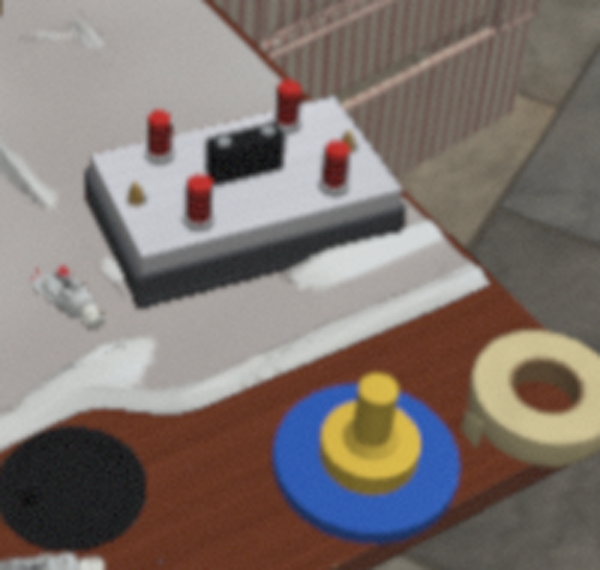

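View pics/t11c.png

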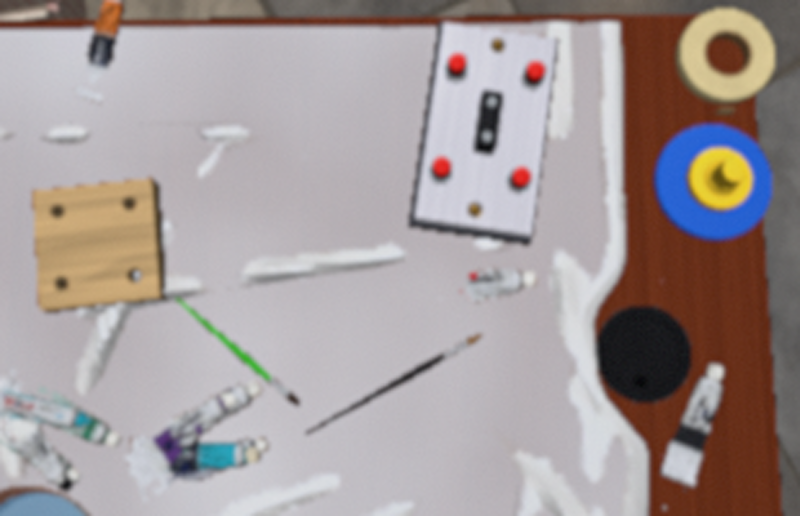

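The pictures show all four pins seated, the plate flush, the rack empty, and the casting upright at the bat's centre. Tubes and tape look unmoved. Handing in.

```bash
python3 -c "
from bench import ctrl
print(ctrl.read_time()); print(ctrl.close_job())"
```

```text
97.0333
the job is handed in; nothing more can be done
None
```

I handed the job in at 97 s, with everything done in the order asked; no verdict is reported.

- **Casting:** it stands upright on the blue bat. The bat was knocked about 25 mm aside while the robot was away from it, and the casting went with it. The final pictures put the stub's top within about 2 mm of the bat's centre.
- **Upper half:** it went over the guide pins without resistance and touched down at the height expected for lying flush.
- **Locking pins:** all four stopped at the expected seated height, one per hole. Both views show the collars on the plate and the rack empty.
- **Forces:** the highest wrist force I read was about 21 N, while seating the last pin.
- **Bystanders:** the tubes and tape look unmoved in the pictures; I did not measure their positions.
- **Disagreement:** the two cameras differ by up to about 4 mm on the knob positions of the seated pins, and some knobs read up to 4 mm from their hole centres. I put this down to calibration and viewing angle, because each pin went down freely to its collar.

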